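# Refill the dry-block heater and hold its cut-out reset in

## Robot

A 7-joint arm with a two-finger parallel gripper is mounted at the origin on a cart in front of the work surface, level with it; the furniture and walls round the work are solid. World frame = base frame: x ahead of the robot, y to its left, z up, the work surface at z = 0. Lengths are in m, angles in rad, forces in N, time in s.
With the tool pointing down it reaches from about 0.4 to 0.85 m from the base axis. Payload 4.5 kg.
Tool frame: the origin (TCP) lies at the centre of the arm's flange, where the gripper is bolted on; the fingertips stand 166 mm ahead of it and the grasp point (between the pads) lies 147 mm ahead of it (r.grip_depth is the distance from the TCP to the grasp point, in m); z points along the fingers, y is the line along which they close (so a half turn about z gives the same grasp; the last joint's range is limited). The gripper opens to 88 mm and grips with 3 to 60 N. Pads are 18 mm wide; open, the fingers measure 123 mm over their backs; the gripper's body (75 mm by 187 mm) begins 45 mm behind the grasp point.
Start: joints at [-1.092, 0.689, -0.195, 1.565, 0.157, 0.902, -0.215], TCP at [0.269, 0.564, 0.405] pointing down, gripper open.
Joint ranges: [-3.01, 3.01], [-0.46, 2.08], [-1.47, 1.51], [0.13, 2.56], [-1, 4.14], [0.04, 2.09], [-2.66, 2.66]. Speed limits (rad/s): [2.57, 2.57, 3.14, 3.14, 3.14, 3.14, 3.14].

## Interface

Orientations are given as a unit quaternion [x, y, z, w].
In Python, from plant import status, cams, r, finder gives the robot as it stands.
- The arm moves only by the tool play_rows, never from a script. Its argument "rows" is a list of rows, each a list of 7 numbers: the opening in per cent of the stroke, from 0 (shut) to 100 (fully open), then the shift along the tool's x, y, z in m, then the turn, a rotation vector about the tool's x, y, z in degrees. A call has 1 to 8 rows; each row shifts and turns the commanded pose from where the row before left it, along the tool's axes as they then stand; what a row does not reach is not made up. A row lasts 1/8 s, in which the tool goes at most 62.5 mm and 10.7 degrees, less where a joint would pass 70% of its speed; a pose out of reach is approached as far as the arm can. A call with a gripper value outside its range is refused whole. The fingers move at their own pace and stop on an object; "grip_force" is the grip in N (left out, the last holds). Time passes only in rows, so rows that do not move let the fingers close. It gives the time, the measured TCP pose, the force, the opening and the grip force at its end, in the units of the state.
- status.get_state(): the state, without advancing time (a new reading comes with each control period).
- cams.snapshot(name): name is "side" or "top" or "wrist"; returns the picture (420x560x3 uint8, red, green, blue); there is no depth.
- cams.camera_params(name): a dict with "vfov" (degrees; the focal length in pixels is half the picture's height over the tangent of half this angle, whatever the lens; pixels are square), "cx", "cy" (the principal point, pixels), "R" (3x3) and "t" (3): a world point X has camera coordinates R X + t; the wrist camera has in their place "tool_from_camera" (4x4, takes a point from camera to tool coordinates, whose origin is the TCP and whose axes are the flange's). Camera axes: x right, y down, z forward; pixel columns grow to the right and rows downward; lengths in m; the calibration is good to about 2 mm. The wrist camera is an equidistant fisheye: a pixel r from the principal point sees the ray r / f radians off the axis. A picture is of the moment at which its call begins: read the wrist's pose just before it. camera_params takes no time and is no camera call.
- r.finish_job(): hands the job in; it is judged then, once.
Trained networks look in the newest picture that a camera, given by its name, has taken for a name from the list of things; names that differ only in an ending like _2 or _b are one class to them, and where a whole thing is asked for, a point or a joint stands for the part that bears it (a point fixed in the world has none). Each returns a list of dicts, best first, with "score" (0 to 1); they miss things now and then, are a little off and sometimes report something else, mostly with a low value. They report only what shows in the picture. A call takes as long as a camera call. They do not tell look-alikes from the thing itself.
- finder.spot_in(camera, label): "at" ([x, y, z] in m, in the coordinates of the camera as it stood for that picture, good to about 4 mm: the middle of the surface that is visible of it).
- finder.regions_of(camera, label): "mask" (420x560 bool, what is visible of it).
The state is a dict: "clock": time; "q": joint angles; "qd": joint speeds; "joint_torque": joint torques, N m; "tool_pos": TCP position; "eef_rot": TCP orientation; "contact_force": force on the tool from outside, world axes, zero at the start; "moment": the same for the moment, N m; "opening": opening from 0.0 (shut) to 1.0 (fully open); "finger_force": force on a finger pad.
Only numpy, scipy, OpenCV 4.12 (cv2) and the standard library are available. Lean on these libraries where they do the work, as an engineer would, in place of code of your own. Each camera call takes 0.05 s, during which the arm holds its last target. There are 200 camera calls.

## Task

The vial heater was left with two of its aluminium modules out and its over-temperature cut-out has tripped. First lower the wide and the narrow module, by their lifting tabs, into the free part of its well, side by side in either order, lengthwise like the module already there, until both stand flat on the well floor; only when both are home and let go, pick up the screwdriver, reach its blade through the round hole in the heater's front and push the recessed reset button all the way in. Finish while still gripping the screwdriver and holding the button in, and leave the beaker and the two loose vials where they stand.

Things in the scene. Friction and masses are not known exactly. Their poses are not given: they have to be found in the camera images.
- heater: White dry-block heater fixed to the bench, facing the robot within 12 degrees: 160 mm deep (its x), 178 mm wide (its y), deck 74 mm up. Origin: centre of its underside, on the bench; x points from its front (with the reset hole; x = -80 mm) to its back. Open well in the deck: x = -22 to 66, y = -75 to 75 mm. A fixed module with two vials fills y = -75 to -39 mm (its top 84, vial caps 111 mm above the bench).
- well (a point): Centre of the free part of the well, on the well floor: at (22, 18, 36) mm in the heater's frame; axes as the heater's. It is 88 mm (x) by 114 mm (y, from -39 to 75 mm in the heater's frame) and 38 mm deep, for modules 84 mm long and 70 + 40 mm wide; seated, their tops are 84 mm and their tabs' tops 111 mm above the bench.
- block_wide: Loose aluminium heater module standing on the bench: 84 mm long (its x), 70 mm wide (its y), 48 mm tall, about 0.5 kg, four 29 mm vial holes, its x within 17 degrees of straight ahead at the start, edges of its underside bevelled by 4 mm. Origin: centre of its underside. On its top stands a steel lifting tab.
- tab_wide (a point): Middle of the wide module's lifting tab, 62 mm above its underside. The tab is 10 mm thick along the module's x, 24 mm wide along its y, and stands 27 mm above the module's top.
- block_narrow: Loose aluminium heater module standing on the bench: 84 mm long (its x), 40 mm wide (its y), 48 mm tall, about 0.32 kg, eight 12 mm holes, its x within 17 degrees of straight ahead at the start, edges of its underside bevelled by 4 mm. Origin: centre of its underside. On its top stands a steel lifting tab.
- tab_narrow (a point): Middle of the narrow module's lifting tab, 62 mm above its underside. Same tab: 10 mm thick along the module's x, 24 mm wide along its y, 27 mm tall above the module's top.
- screwdriver: Screwdriver lying on the bench, 183 mm long, 70 g. Origin: at bench height, where handle meets blade; the axis lies 11 mm above it. The handle, 24 mm wide and 22 mm tall, runs 92 mm to its +y; the round blade, 6 mm across, runs 88 mm to its -y and ends in the tip. At the start the tip points away from the robot, within 30 degrees of straight ahead.
- tip (a point): End of the screwdriver's blade, on its axis: 88 mm to the -y side of the screwdriver's origin and 11 mm above it.
- reset_hole (a point): Centre of the reset hole's mouth in the heater's front: at (-80, -52, 38) mm in the heater's frame; axes as the heater's. The hole is 13 mm in diameter, countersunk to 21 mm over its first 4 mm, and runs level along the heater's +x. The face of the white reset button, 11 mm in diameter, lies 20 mm inside the mouth.
- reset (a joint): Travel of the reset button into the heater (along the heater's +x): 0 as it stands, 0.006 m at its stop. A spring pushes back with about 1 N at first and 3.5 N at the stop, so it comes out when let go.
- beaker_loose: Empty beaker standing loose on the bench to the left of the heater, 54 mm across and 66 mm tall, to be left alone. Origin: centre of its underside.
- vial_c: Loose sample vial standing on the bench to the right of the heater, 27 mm across and 60 mm tall, to be left alone. Origin: centre of its underside.
- vial_d: Second loose sample vial of the same size standing near the first, to be left alone. Origin: centre of its underside.
Mind the look-alikes: they are no part of the job. What is shaped like the block_wide but blue or red is not meant. Leave any purple look-alike of the screwdriver alone.

How it is judged:
On the way, in this order (a step that is already met when the one before it is completed fails the run):
1. both modules stand home in the well and are let go (z of block_wide in the frame of heater between 0.033 and 0.039 m and x of block_wide in the frame of heater between 0.017 and 0.027 m and y of block_wide in the frame of heater between -0.007 and 0.043 m and angle between the x axis of each of block_wide, block_narrow and the x axis of heater, either way round below 0.1 rad and angle between each of block_wide, block_narrow's own z axis and vertical below 0.06 rad and z of block_narrow in the frame of heater between 0.033 and 0.039 m and x of block_narrow in the frame of heater between 0.017 and 0.027 m and y of block_narrow in the frame of heater between -0.022 and 0.058 m and contact force between the fingers and block_wide below 0.5 N and contact force between the fingers and block_narrow below 0.5 N), for 0.2 s.
2. the reset button is pushed in with the gripped screwdriver (value of joint reset above 0.004 m and contact force between screwdriver and reset above 1.5 N and contact force between the fingers and screwdriver above 3 N and height (world z) of screwdriver above 0.018 m), for 0.2 s.
At the end, for the whole second after the job is handed in: Both modules flat on the well floor (3 mm) in the free part of the well, lengthwise within 0.1 rad, not touched; the gripped screwdriver (fingers over 3 N, origin over 18 mm up) holds the reset in by more than 4 of its 6 mm with over 1.5 N (all of step 1 and all of step 2); the arm keeps its last pose, push and grip.
It fails at once if the reset is pushed before both modules are home (value of joint reset above 0.002 m and not ((z of block_wide in the frame of heater between 0.033 and 0.039 m and x of block_wide in the frame of heater between 0.017 and 0.027 m and y of block_wide in the frame of heater between -0.007 and 0.043 m and angle between the x axis of block_wide and the x axis of heater, either way round below 0.1 rad and angle between block_wide's own z axis and vertical below 0.06 rad) and (z of block_narrow in the frame of heater between 0.033 and 0.039 m and x of block_narrow in the frame of heater between 0.017 and 0.027 m and y of block_narrow in the frame of heater between -0.022 and 0.058 m and angle between the x axis of block_narrow and the x axis of heater, either way round below 0.1 rad and angle between block_narrow's own z axis and vertical below 0.06 rad))).
It fails at once if the beaker or a loose vial is moved by more than 3 cm (distance of any of beaker_loose, vial_c, vial_d from where it was at the start of the episode above 0.03 m).
It also fails if it takes over 64 s, if anything falls off the work surface, if the arm or the gripper's body presses on something with over 40 N, if the wrist force passes 120 N, or if a joint passes its speed limit or range.

## Working session

There is one attempt and no reset: what is moved stays moved. The work goes in short steps, Python scripts to look and compute and a tool call to move; the robot and the scene stay as the last step left them, time stands still between calls to the robot, and variables do not carry over. Pictures are saved under pics/ and viewed, at most 10 in all, crops included, and the job is handed in when it is done.

Besides the shell and the picture viewer there is one more tool, called by a JSON object that holds its "op" and its "data". play_rows: Moves the arm, as the interface text tells. Its arguments: {"type":"object","properties":{"rows":{"type":"array","items":{"type":"array","items":{"type":"number"}}},"grip_force":{"type":"number"}},"required":["rows"]}

```bash
ls; mkdir -p pics; python3 - <<'E'
from plant import status,cams,r,finder
import cv2,numpy as np
s=status.get_state(); print(s)
for c in ["top","side","wrist"]:
    im=cams.snapshot(c); cv2.imwrite(f"pics/{c}0.png",im[:,:,::-1]); p=cams.camera_params(c); print(c,p)
    if c=="wrist": continue
    R=np.array(p["R"]);t=np.array(p["t"])
    for n in ["heater","block_wide","block_narrow","screwdriver","beaker_loose","vial_c","tab_wide","tab_narrow","tip","reset_hole"]:
        try:
            for d in finder.spot_in(c,n)[:4]:
                a=np.array(d["at"]); w=R.T@(a-t); f=210/np.tan(np.radians(p["vfov"]/2))
                print(c,n,round(d["score"],2),w.round(3),(f*a[:2]/a[2]+[p["cx"],p["cy"]]).round())
        except Exception as e: print(n,e)
a=cv2.imread("pics/top0.png");b=cv2.imread("pics/side0.png")
E
```

```text
pics
{'clock': 0.0, 'q': array([-1.09219702,  0.68999417, -0.19455422,  1.56635611,  0.15728838,
        0.90251861, -0.21505693]), 'qd': array([-0.00153609,  0.0008861 ,  0.00013516, -0.00045238,  0.001578  ,
        0.00125518,  0.00029206]), 'joint_torque': array([ 1.57532918e-04, -5.27564085e+01, -1.26694869e+00, -1.53430420e+01,
       -5.26427315e-02,  6.69065077e-03,  1.80830966e-04]), 'tool_pos': array([0.26878599, 0.56387687, 0.4039012 ]), 'eef_rot': array([ 2.20496188e-01,  9.75387382e-01, -9.28418374e-04, -1.56259434e-04]), 'contact_force': array([ 0.6026594 , -0.25120917,  0.08691538]), 'moment': array([-0.0256815 ,  0.02795821,  0.00834854]), 'finger_force': 0.0, 'opening': 0.9976014438230154}
top {'vfov': 47.49484091804524, 'cx': 276.4322190477795, 'cy': 211.23920344460296, 'R': array([[-0.01818271, -0.99977799, -0.01064666],
       [-0.98697307,  0.01965028, -0.15968104],
       [ 0.1598548 ,  0.00760453, -0.98711125]]), 't': array([0.05064788, 0.59096517, 1.15547643])}
top heater 0.69 [ 0.643 -0.081  0.072] [324. 188.]
top block_wide 0.87 [0.544 0.281 0.042] [181. 232
[... 1755 characters left out ...]
ide tab_wide 0.6 [0.418 0.322 0.042] [336. 289.]
side tab_narrow 0.67 [0.49  0.429 0.039] [300. 320.]
side tip 0.83 [0.407 0.03  0.017] [342. 234.]
side tip 0.46 [ 0.434 -0.322  0.015] [335. 186.]
side reset_hole 0.74 [ 0.642 -0.027  0.062] [267. 207.]
wrist {'vfov': 65.70646984690485, 'cx': 275.12729269307124, 'cy': 207.60444286322866, 'tool_from_camera': array([[-1.91364609e-04, -9.57829900e-01, -2.87335773e-01,
         7.29960680e-02],
       [ 9.99999188e-01,  1.78799194e-04, -1.26202061e-03,
         2.91471017e-04],
       [ 1.26017648e-03, -2.87335781e-01,  9.57829088e-01,
         2.08739729e-02],
       [ 0.00000000e+00,  0.00000000e+00,  0.00000000e+00,
         1.00000000e+00]])}
```

View pics/top0.png

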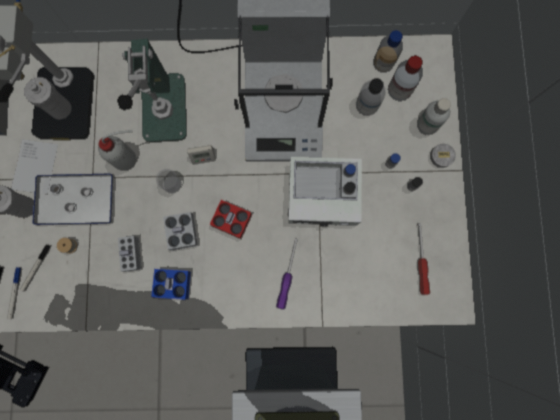

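View pics/side0.png

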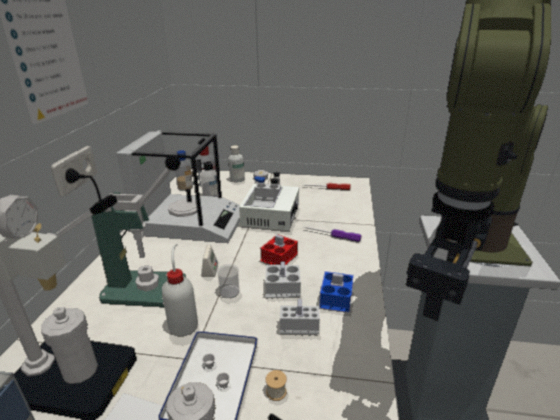

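Top picture: block_wide candidates are silver (181,231), blue (171,284) and red (231,219); silver is the one meant. The only block_narrow is at (128,253). Screwdriver candidates are red (423,270) and purple (288,280); red is the one meant. The heater is at (325,190), beaker at (168,180), and vials at (394,160) and (415,183). Next I'll hover over the two modules for a close check.

{"op": "play_rows", "data": {"rows": [[100, 0, 0, 0, 0, 0, 9.2], [100, 0, 0, 0, 0, 0, 9.2], [100, 0, 0, 0, 0, 0, 9.2], [100, 0, 0, 0, 0, 0, 9.2], [100, 0, 0, 0, 0, 0, 9.2], [100, 0, 0, 0, 0, 0, 9.2], [100, 0, 0, 0, 0, 0, 9.3]]}}

```text
clock: 2.02
tool_pos: [0.2688, 0.5643, 0.4048]
eef_rot: [0.709, 0.705, 0.0, -0.0]
contact_force: [0.2, 0.6, 0.4]
opening: 0.999
finger_force: 0.0
```

{"op": "play_rows", "data": {"rows": [[100, -0.04, 0.04, 0, 0, 0, 0], [100, -0.04, 0.04, 0, 0, 0, 0], [100, -0.04, 0.04, 0, 0, 0, 0], [100, -0.04, 0.04, 0, 0, 0, 0], [100, -0.04, 0.04, 0, 0, 0, 0], [100, -0.02, 0.05, 0, 0, 0, 0], [100, 0, 0, 0, 0, 0, 0], [100, 0, 0, 0, 0, 0, 0]]}}

```text
clock: 3.02
tool_pos: [0.5183, 0.3448, 0.4045]
eef_rot: [0.707, 0.707, -0.0, -0.001]
contact_force: [-0.0, 0.5, 0.7]
opening: 1.0
finger_force: 0.0
```

```bash
cat > h.py <<'E'
from plant import status,cams,r,finder
import cv2,numpy as np
from scipy.spatial.transform import Rotation as Ro
from scipy.optimize import minimize
P={c:cams.camera_params(c) for c in ["top","side","wrist"]}
F={c:210/np.tan(np.radians(P[c]["vfov"]/2)) for c in P}
class View:
    def __init__(s,c,png=None):
        s.c=c; st=status.get_state(); s.st=st
        s.im=cams.snapshot(c)
        if png: cv2.imwrite(f"pics/{png}.png",s.im[:,:,::-1])
        if c=="wrist":
            T=np.eye(4);T[:3,:3]=Ro.from_quat(st["eef_rot"]).as_matrix();T[:3,3]=st["tool_pos"]
            W=T@P[c]["tool_from_camera"]; s.R=W[:3,:3].T; s.t=-s.R@W[:3,3]
        else: s.R=np.array(P[c]["R"]);s.t=np.array(P[c]["t"])
    def proj(s,X):
        C=np.atleast_2d(X)@s.R.T+s.t
        if s.c=="wrist":
            n=np.hypot(C[:,0],C[:,1])+1e-12; k=np.arctan2(n,C[:,2])/n
        else: k=1/C[:,2]
        return F[s.c]*C[:,:2]*k[:,None]+[P[s.c]["cx"],P[s.c]["cy"]]
    def ray(s,uv,z):
        d=(np.array(uv,float)-[P[s.c]["cx"],P[s.c]["cy"]])/F[s.c]
        if s.c=="wrist":
            th=np.hypot(*d); v=np.r_[d/th*np.sin(th),np.cos(th)]
        else: v=np.r_[d,1]
        o=-s.R.T@s.t; v=s.R.T@v; return o+v*(z-o[2])/v[2]
    def spots(s,n):
        return [(d["score"],s.R.T@(np.array(d["at"])-s.t)) for d in finder.spot_in(s.c,n)]
    def masks(s,n): return [(d["score"],d["mask"]) for d in finder.regions_of(s.c,n)]
def rz(a): return np.array([[np.cos(a),-np.sin(a),0],[np.sin(a),np.cos(a),0],[0,0,1]])
def pose(p,X): return X@rz(p[2]).T+[p[0],p[1],0]
def box(x0,x1,y0,y1,z0,z1,n=6):
    g=lambda a,b:np.linspace(a,b,n)
    return np.array([[x,y,z] for x in g(x0,x1) for y in g(y0,y1) for z in (z0,z1)])
def module(w):
    return [np.vstack([box(-.042,.042,-w/2,w/2,.004,.048),box(-.038,.038,-w/2+.004,w/2-.004,0,.0)]),box(-.005,.005,-.012,.012,.048,.075)]
def sil(v,parts,p):
    m=np.zeros((420*4,560*4),np.uint8)
    for X in parts:
        h=cv2.convexHull((v.proj(pose(p,X))*4+1.5).astype(np.float32)).round().astype(np.int32); cv2.fillConvexPoly(m,h,1)
    return cv2.resize(m.astype(np.float32),(560,420),interpolation=cv2.INTER_AREA)
def fit(vm,parts,p0):
    def cost(q):
        p=q*[1,1,10]
        return sum(np.abs(sil(v,parts,p)-m).sum()/m.sum() for v,m in vm)
    q0=np.array(p0)*[1,1,.1]
    S=np.vstack([q0]+[q0+d for d in np.diag([.008,.008,.015])])
    o=minimize(cost,q0,method="Nelder-Mead",options=dict(initial_simplex=S,xatol=1e-4,fatol=1e-5))
    return o.x*[1,1,10],o.fun
E
python3 - <<'E'
from h import *
v=View("wrist","w1"); print(v.st["tool_pos"],v.st["eef_rot"],v.st["clock"])
for n,w in [("block_wide",.07),("block_narrow",.04)]:
    for (s,m) in v.masks(n)[:4]:
        ys,xs=np.nonzero(m); c=(xs.mean(),ys.mean()); g=v.ray(c,.035)
        rgb=v.im[m].mean(0).round()
        best=min((fit([(v,m)],module(w),[g[0],g[1],a]) for a in (-.2,.0,.2)),key=lambda o:o[1])
        print(n,round(s,2),np.round(c),rgb,best[0].round(4),round(best[1],3))
E
```

```text
[0.51832913 0.34483666 0.40447601] [ 7.06800470e-01  7.07412586e-01 -1.97806100e-04 -6.99745686e-04] 3.025
block_wide 0.89 [303. 229.] [89. 90. 88.] [0.5514 0.2862 0.1621] 0.025
block_wide 0.78 [190. 211.] [ 47.  68. 125.] [ 0.4195  0.3066 -0.3063] 0.213
block_narrow 0.89 [253. 117.] [154. 154. 152.] [0.496  0.4148 0.1161] 0.036
```

View pics/w1.png

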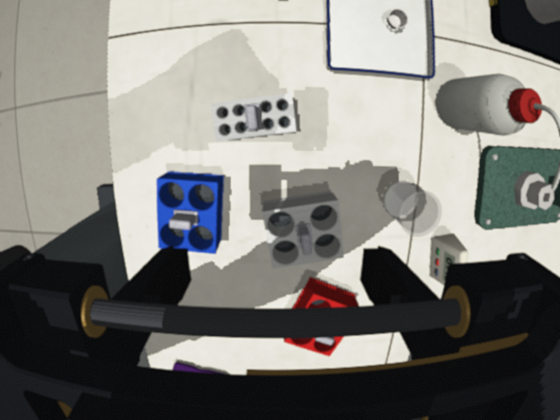

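Wrist picture: the silver wide module is at (303,229) with its tab at (305,238), and the narrow one is at (255,117). Blue (190,211) and red (320,315) are the look-alikes to avoid. Next I'll measure the heater from above.

{"op": "play_rows", "data": {"rows": [[100, -0.05, 0.016, 0, 0, 0, 0], [100, -0.05, 0.016, 0, 0, 0, 0], [100, -0.05, 0.016, 0, 0, 0, 0], [100, -0.05, 0.016, 0, 0, 0, 0], [100, -0.05, 0.016, 0, 0, 0, 0], [100, -0.05, 0.016, 0, 0, 0, 0], [100, -0.045, 0.004, 0, 0, 0, 0], [100, 0, 0, 0, 0, 0, 0]]}}

```text
clock: 4.18
tool_pos: [0.6188, -0.0048, 0.4049]
eef_rot: [0.709, 0.705, -0.001, 0.001]
contact_force: [-0.5, -0.4, -0.3]
opening: 1.003
finger_force: 0.0
```

```bash
python3 - <<'E'
from h import *
v=View("wrist","w2"); print(v.st["tool_pos"],v.st["clock"])
H=[box(-.08,.08,-.089,.089,0,.074),box(-.02,.064,-.075,-.039,.074,.084)]
mk=v.masks("heater"); t=View("top"); tm=t.masks("heater")
s,m=mk[0]; ys,xs=np.nonzero(m); g=v.ray((xs.mean(),ys.mean()),.06)
print(s,xs.mean(),ys.mean(),g)
p,f=min((fit([(v,m)],H,[g[0],g[1],a]) for a in (-.12,0,.12)),key=lambda o:o[1]); print("wrist",p.round(4),f)
p2,f2=fit([(t,tm[0][1])],H,p); print("top",p2.round(4),f2)
im=v.im[:,:,::-1].copy()
def poly(X,c): cv2.polylines(im,[np.round(v.proj(pose(p,np.array(X)))).astype(np.int32)],True,c,1)
q=lambda x0,x1,y0,y1,z:[[x0,y0,z],[x1,y0,z],[x1,y1,z],[x0,y1,z]]
poly(q(-.08,.08,-.089,.089,.074),(0,0,255)); poly(q(-.022,.066,-.039,.075,.036),(0,255,0)); poly(q(-.022,.066,-.075,.075,.074),(255,0,0))
cv2.imwrite("pics/w2o.png",cv2.resize(im[60:420,120:500],None,fx=2,fy=2,interpolation=cv2.INTER_CUBIC)[:600,:760])
np.save("heater.npy",p)
E
```

```text
[ 0.61884984 -0.0048342   0.40488274] 4.175
0.7 296.8237391263013 234.6980558064363 [ 0.64284271 -0.06006273  0.06      ]
wrist [ 0.6446 -0.0825 -0.0562] 0.14566002757047108
top [ 0.647  -0.0909 -0.1302] 2.783710054559626
```

View pics/w2o.png

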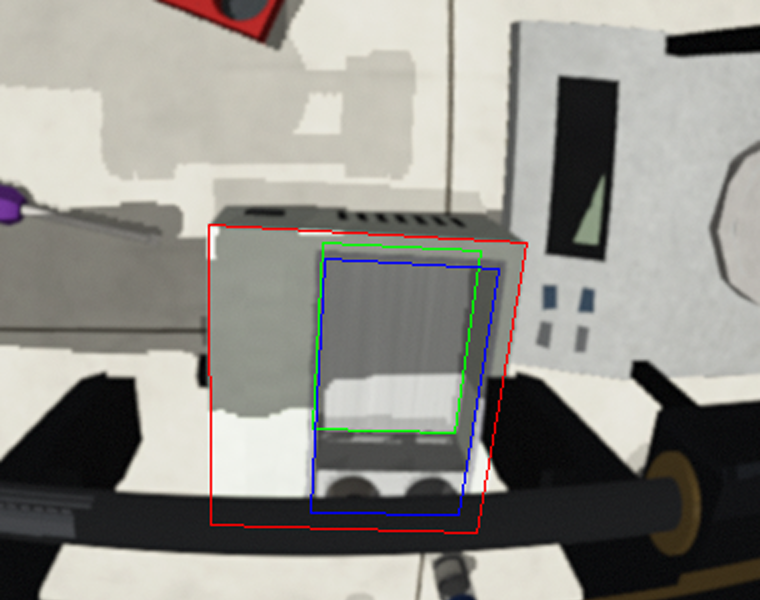

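The green/blue/red overlay matches the deck's front-left (212,225), but the gripper hides the rear right of the deck, so the yaw fit is poor. I'll shift right by 90 mm to bring the heater clear of the gripper.

{"op": "play_rows", "data": {"rows": [[100, -0.045, 0, 0, 0, 0, 0], [100, -0.045, 0, 0, 0, 0, 0], [100, 0, 0, 0, 0, 0, 0], [100, 0, 0, 0, 0, 0, 0]]}}

```text
clock: 4.88
tool_pos: [0.6193, -0.0884, 0.4047]
eef_rot: [0.706, 0.708, 0.001, -0.001]
contact_force: [0.4, 0.3, 0.2]
opening: 0.999
finger_force: 0.0
```

```bash
python3 - <<'E'
from h import *
v=View("wrist","w3"); print(v.st["tool_pos"],v.st["clock"])
H=[box(-.08,.08,-.089,.089,0,.074),box(-.02,.064,-.075,-.039,.074,.084)]
mk=v.masks("heater")
for s,m in mk[:2]:
    ys,xs=np.nonzero(m); g=v.ray((xs.mean(),ys.mean()),.06); print(s,xs.mean(),ys.mean(),xs.min(),xs.max(),ys.min(),ys.max(),g.round(3))
m=mk[0][1]
p,f=min((fit([(v,m)],H,[.643,-.081,a]) for a in (-.12,0,.12)),key=lambda o:o[1]); print("wrist",p.round(4),f)
im=v.im[:,:,::-1].copy()
im=cv2.resize(im,None,fx=3,fy=3,interpolation=cv2.INTER_CUBIC)
def poly(X,c): cv2.polylines(im,[np.round(v.proj(pose(p,np.array(X)))*3+1).astype(np.int32)],True,c,1)
q=lambda x0,x1,y0,y1,z:[[x0,y0,z],[x1,y0,z],[x1,y1,z],[x0,y1,z]]
poly(q(-.08,.08,-.089,.089,.074),(0,0,255)); poly(q(-.022,.066,-.039,.075,.036),(0,255,0)); poly(q(-.022,.066,-.075,.075,.074),(255,0,0))
c=v.proj([p[0],p[1],.07])[0]*3; x0=max(0,int(c[0])-330);y0=max(0,int(c[1])-300)
print("crop origin",x0,y0,"scale 3"); cv2.imwrite("pics/w3o.png",im[y0:y0+600,x0:x0+660])
np.save("heater.npy",p)
E
```

```text
[ 0.61928229 -0.08842211  0.40466519] 4.875
0.65 297.56479359883616 176.84822695035461 213 387 88 267 [ 0.643 -0.079  0.06 ]
wrist [ 0.6442 -0.0826 -0.0548] 0.01603700672849609
crop origin 567 248 scale 3
```

View pics/w3o.png

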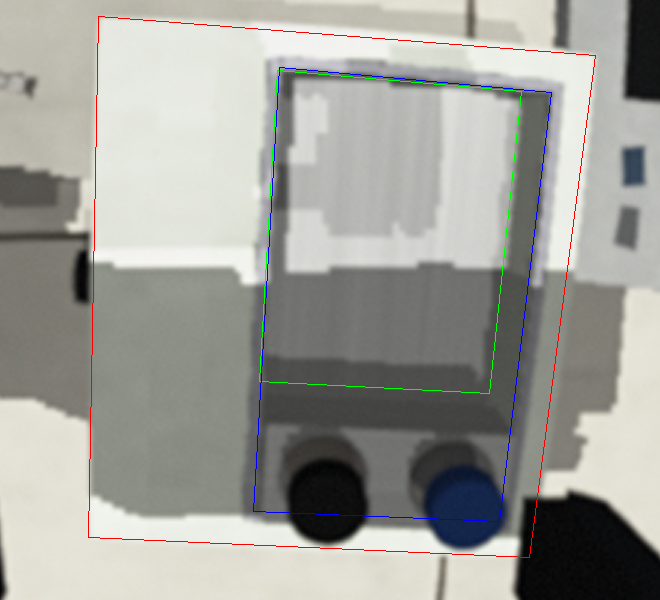

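Crop: the deck outline and well opening line up with the fitted heater at (0.644, -0.083, yaw -0.055). Fixed vials at crop (327,500) and (465,505), well opening from (280,68) to (500,520). Next is the wide module.

{"op": "play_rows", "data": {"rows": [[100, 0.054, -0.01, 0, 0, 0, 0], [100, 0.054, -0.01, 0, 0, 0, 0], [100, 0.054, -0.01, 0, 0, 0, 0], [100, 0.054, -0.01, 0, 0, 0, 0], [100, 0.054, -0.01, 0, 0, 0, 0], [100, 0.054, -0.01, 0, 0, 0, 0], [100, 0.053, -0.008, 0, 0, 0, -9.3], [100, 0, 0, 0, 0, 0, 0]]}}

```text
clock: 5.98
tool_pos: [0.5478, 0.2941, 0.4045]
eef_rot: [0.642, 0.766, 0.002, -0.002]
contact_force: [-0.8, -0.9, 0.0]
opening: 1.006
finger_force: 0.0
```

{"op": "play_rows", "data": {"rows": [[60, 0, 0, 0.04, 0, 0, 0], [60, 0, 0, 0.05, 0, 0, 0], [60, 0, 0, 0.05, 0, 0, 0], [60, 0, 0, 0.03, 0, 0, 0], [60, 0, 0, 0, 0, 0, 0], [60, 0, 0, 0, 0, 0, 0]]}}

```text
clock: 6.72
tool_pos: [0.5514, 0.2867, 0.236]
eef_rot: [0.647, 0.762, 0.001, 0.0]
contact_force: [0.3, 1.0, -0.3]
opening: 0.602
finger_force: 0.0
```

```bash
python3 - <<'E'
from h import *
v=View("wrist","w4"); print(v.st["tool_pos"],v.st["clock"],np.degrees(Ro.from_quat(v.st["eef_rot"]).as_matrix()[:,1]))
R=Ro.from_quat(v.st["eef_rot"]).as_matrix(); print("tool y az",np.arctan2(R[1,1],R[0,1]))
E
```

```text
[0.5514207  0.28666049 0.23599829] 6.725 [56.5401604   9.2738548   0.11058285]
tool y az 0.1625748138284747
```

View pics/w4.png

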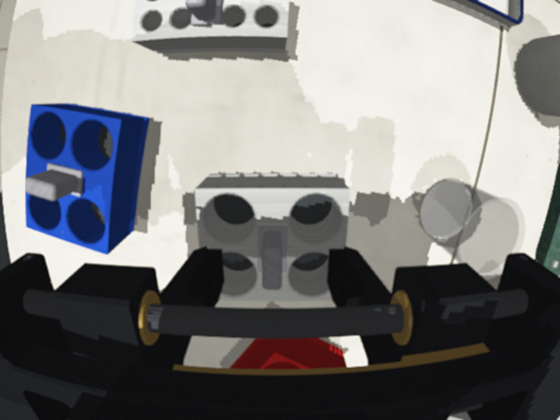

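The silver module is square in view, with its tab at (272,258) midway between the fingers. Lower, grip and lift.

{"op": "play_rows", "data": {"rows": [[60, 0, 0, 0.01, 0, 0, 0], [60, 0, 0, 0.008, 0, 0, 0], [0, 0, 0, 0, 0, 0, 0], [0, 0, 0, 0, 0, 0, 0], [0, 0, 0, 0, 0, 0, 0], [0, 0, 0, 0, 0, 0, 0], [0, 0, 0, 0, 0, 0, 0]], "grip_force": 55}}

```text
clock: 7.65
tool_pos: [0.5505, 0.2862, 0.2167]
eef_rot: [0.647, 0.762, -0.001, -0.0]
contact_force: [-2.2, 1.1, 1.5]
opening: 0.106
finger_force: 55.0
```

{"op": "play_rows", "data": {"rows": [[0, 0, 0, -0.02, 0, 0, 0], [0, 0, 0, -0.04, 0, 0, 0], [0, 0, 0, -0.05, 0, 0, 0], [0, 0, 0, -0.03, 0, 0, 0], [0, 0, 0, 0, 0, 0, 6.2], [0, 0, 0, 0, 0, 0, 6.2], [0, 0, 0, 0, 0, 0, 0], [0, 0, 0, 0, 0, 0, 0]]}}

```text
clock: 8.65
tool_pos: [0.5509, 0.2862, 0.357]
eef_rot: [0.725, 0.688, -0.0, -0.0]
contact_force: [-0.4, -0.4, -4.4]
opening: 0.103
finger_force: 55.0
```

```bash
python3 - <<'E'
from h import *
v=View("wrist","w5"); print(v.st["tool_pos"],v.st["clock"],v.st["opening"],v.st["finger_force"],v.st["contact_force"])
R=Ro.from_quat(v.st["eef_rot"]).as_matrix(); a=np.arctan2(R[1,1],R[0,1]);print("tool y az",a)
ms=v.masks("block_wide")
T=v.st["tool_pos"]
for s,m in ms[:3]:
    ys,xs=np.nonzero(m); print(s,xs.mean(),ys.mean(),xs.min(),xs.max(),ys.min(),ys.max(),v.im[m].mean(0))
h=np.load("heater.npy")
print("target wide",pose(h,np.array([[.022,.039,0]])),"narrow",pose(h,np.array([[.022,-.0185,0]])))
E
```

```text
[0.55086558 0.28620409 0.35696232] 8.65 0.1034221330579921 54.9993722140789 [-0.35285823 -0.43553762 -4.3918618 ]
tool y az -0.05203695412264121
0.93 274.89593805189514 224.52900421138432 189 361 178 308 [105.65813069 106.23726396 104.68896889]
0.71 144.20342805593143 177.5558562622162 103 184 134 223 [ 47.03653586  69.14704556 127.79942866]
target wide [[ 0.66832407 -0.04488481  0.        ]] narrow [[ 0.66517662 -0.1022986   0.        ]]
```

View pics/w5.png

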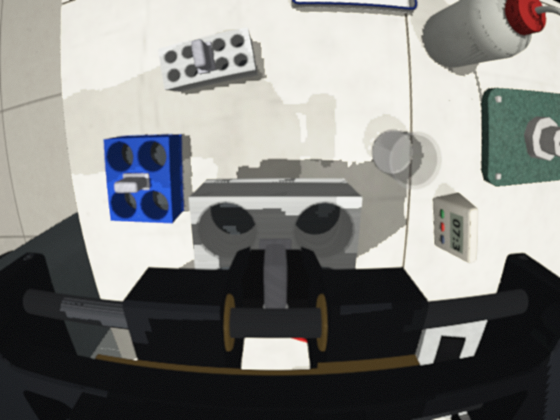

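Held: the silver module hangs level under the fingers (its top edge runs from row 185 to 182), with the narrow one at (210,58). I'll fit its offset from the tool in the same camera used for the heater, so that calibration errors cancel.

```bash
cat > held.py <<'E'
from h import *
import h as H
def held(v,m,w,dz,rows=232):
    m=m.astype(np.float32).copy(); 
    st=v.st;R=Ro.from_quat(st["eef_rot"]).as_matrix();a=np.arctan2(R[1,1],R[0,1]);T=st["tool_pos"]
    parts=[X+[0,0,T[2]-dz] for X in module(w)[:1]]
    m[rows:]=0
    def cost(q):
        s=sil(v,parts,q*[1,1,10]); s[rows:]=0
        return np.abs(s-m).sum()/m.sum()
    q0=np.array([T[0],T[1],a/10]); S=np.vstack([q0]+[q0+d for d in np.diag([.005,.005,.006])])
    o=minimize(cost,q0,method="Nelder-Mead",options=dict(initial_simplex=S,xatol=1e-4,fatol=1e-5))
    p=o.x*[1,1,10]
    d=rz(-a)@np.r_[p[:2]-T[:2],0]   # offset in the tool's heading frame (x along tool y)
    return p,o.fun,d[:2],p[2]-a
E
python3 - <<'E'
from held import *
v=View("wrist"); ms=v.masks("block_wide")
s,m=ms[0]
for rows in (215,232,245): print(rows,[np.round(k,4) for k in held(v,m,.07,.2167,rows)])
print(v.st["tool_pos"],v.st["eef_rot"])
E
```

```text
215 [array([0.5576, 0.2529, 0.1673]), np.float64(1.0), array([ 0.0084, -0.0329]), np.float64(0.22)]
232 [array([0.5626, 0.2229, 0.4873]), np.float64(1.0), array([ 0.015 , -0.0626]), np.float64(0.54)]
245 [array([0.5626, 0.2229, 0.4873]), np.float64(1.0), array([ 0.015 , -0.0626]), np.float64(0.54)]
[0.55093535 0.28623448 0.35678991] [ 7.25508065e-01  6.88213657e-01 -1.44421079e-06 -1.02599176e-04]
```

```bash
python3 - <<'E'
from held import *
v=View("wrist"); ms=v.masks("block_wide")
for s,m in ms:
    if np.ptp(v.im[m].mean(0))>20: continue
    ys,xs=np.nonzero(m); print(s,xs.mean(),ys.mean(),xs.min(),xs.max(),ys.min())
    for rows in (215,232,245): print(rows,[np.round(k,4) for k in held(v,m,.07,.2167,rows)])
E
```

```text
0.65 275.021118958593 224.203572912339 189 361 178
215 [array([ 0.5519,  0.2859, -0.0588]), np.float64(0.0175), array([ 0.0009, -0.0002]), np.float64(-0.0056)]
232 [array([ 0.5518,  0.2858, -0.0527]), np.float64(0.0159), array([ 0.0008, -0.0003]), np.float64(0.0005)]
245 [array([ 0.552 ,  0.2858, -0.0534]), np.float64(0.0147), array([ 0.0011, -0.0003]), np.float64(-0.0001)]
```

{"op": "play_rows", "data": {"rows": [[0, -0.0405, 0.0168, 0, 0, 0, 0], [0, -0.0405, 0.0168, 0, 0, 0, 0], [0, -0.0405, 0.0168, 0, 0, 0, 0], [0, -0.0405, 0.0168, 0, 0, 0, 0], [0, -0.0405, 0.0168, 0, 0, 0, 0], [0, -0.0405, 0.0168, 0, 0, 0, 0], [0, -0.0405, 0.0168, 0, 0, 0, 0], [0, -0.0405, 0.0166, 0, 0, 0, 0]]}}

```text
clock: 9.95
tool_pos: [0.6679, -0.0459, 0.3566]
eef_rot: [0.726, 0.688, 0.0, -0.0]
contact_force: [0.1, -0.2, -4.9]
opening: 0.108
finger_force: 55.0
```

{"op": "play_rows", "data": {"rows": [[0, 0, 0, 0.02, 0, 0, 0], [0, 0, 0, 0.01, 0, 0, 0], [0, 0, 0, 0, 0, 0, 0], [0, 0, 0, 0, 0, 0, 0]]}}

```text
clock: 10.45
tool_pos: [0.6678, -0.0435, 0.3272]
eef_rot: [0.725, 0.688, 0.0, 0.0]
contact_force: [0.1, -0.6, -4.1]
opening: 0.112
finger_force: 55.0
```

```bash
python3 - <<'E'
from held import *
v=View("wrist"); s=v.st; R=Ro.from_quat(s["eef_rot"]).as_matrix(); a=np.arctan2(R[1,1],R[0,1])
d=rz(-a)@(np.array([.6673,-.0446,0])-s["tool_pos"]); print(s["tool_pos"],a,"to go: tool y",d[0],"tool x",d[1],s["clock"],s["contact_force"])
for sc,m in v.masks("block_wide"):
    if np.ptp(v.im[m].mean(0))>20: continue
    ys,xs=np.nonzero(m); print(sc,xs.mean(),ys.mean(),ys.min())
    print([np.round(k,4) for k in held(v,m,.07,.2167,232)])
E
```

```text
[ 0.66779543 -0.04347302  0.32724829] -0.05232661941815953 to go: tool y -0.0004358064006196867 tool x -0.0011513473153350906 10.45 [ 0.13833122 -0.60565406 -4.06950805]
0.58 274.94260455627335 224.45358721523291 178
[array([ 0.6689, -0.0434, -0.0573]), np.float64(0.0082), array([0.0011, 0.0001]), np.float64(-0.005)]
```

{"op": "play_rows", "data": {"rows": [[0, -0.001, -0.0004, 0.02, 0, 0, 0], [0, 0, 0, 0.012, 0, 0, 0], [0, 0, 0, 0.006, 0, 0, 0], [0, 0, 0, 0.005, 0, 0, 0], [0, 0, 0, 0, 0, 0, 0]]}}

```text
clock: 11.18
tool_pos: [0.6671, -0.0454, 0.2836]
eef_rot: [0.726, 0.688, -0.0, -0.0]
contact_force: [-0.4, -1.0, -4.8]
opening: 0.112
finger_force: 55.0
```

{"op": "play_rows", "data": {"rows": [[0, 0, 0, 0.004, 0, 0, 0], [0, 0, 0, 0.004, 0, 0, 0], [0, 0, 0, 0, 0, 0, 0]]}}

```text
clock: 11.55
tool_pos: [0.6669, -0.0454, 0.2753]
eef_rot: [0.726, 0.688, -0.0, -0.0]
contact_force: [-0.6, -0.5, -5.0]
opening: 0.105
finger_force: 55.0
```

{"op": "play_rows", "data": {"rows": [[0, 0, 0, 0.006, 0, 0, 0], [0, 0, 0, 0.006, 0, 0, 0], [0, 0, 0, 0.006, 0, 0, 0], [0, 0, 0, 0.003, 0, 0, 0], [0, 0, 0, 0, 0, 0, 0]]}}

```text
clock: 12.18
tool_pos: [0.667, -0.0454, 0.2543]
eef_rot: [0.726, 0.688, -0.0, -0.0]
contact_force: [-0.5, 0.3, -5.5]
opening: 0.106
finger_force: 55.0
```

{"op": "play_rows", "data": {"rows": [[0, 0, 0, 0.001, 0, 0, 0], [0, 0, 0, 0.001, 0, 0, 0], [0, 0, 0, 0, 0, 0, 0]]}}

```text
clock: 12.55
tool_pos: [0.6671, -0.0454, 0.2528]
eef_rot: [0.726, 0.688, 0.0, 0.0]
contact_force: [-0.6, 0.8, -4.9]
opening: 0.106
finger_force: 55.0
```

{"op": "play_rows", "data": {"rows": [[0, 0, 0, 0.001, 0, 0, 0], [0, 0, 0, 0.0005, 0, 0, 0], [0, 0, 0, 0, 0, 0, 0]]}}

```text
clock: 12.92
tool_pos: [0.6671, -0.0454, 0.2527]
eef_rot: [0.726, 0.688, 0.0, 0.0]
contact_force: [-3.9, 0.8, 6.0]
opening: 0.105
finger_force: 55.0
```

{"op": "play_rows", "data": {"rows": [[50, 0, 0, 0, 0, 0, 0], [50, 0, 0, 0, 0, 0, 0], [50, 0, 0, -0.02, 0, 0, 0], [50, 0, 0, -0.05, 0, 0, 0], [50, 0.03, -0.012, -0.05, 0, 0, 0], [50, 0.05, -0.022, 0, 0, 0, 0], [50, 0.05, -0.022, 0, 0, 0, 0], [50, 0.05, -0.022, 0, 0, 0, 0]]}}

```text
clock: 13.92
tool_pos: [0.5984, 0.14, 0.373]
eef_rot: [0.726, 0.688, 0.001, 0.0]
contact_force: [0.5, 0.1, 0.1]
opening: 0.499
finger_force: 0.0
```

{"op": "play_rows", "data": {"rows": [[50, 0.05, -0.022, 0, 0, 0, 0], [50, 0.05, -0.022, 0, 0, 0, 0], [50, 0.05, -0.022, 0, 0, 0, 0], [50, 0.05, -0.022, 0, 0, 0, 0], [50, 0.05, -0.022, 0, 0, 0, 0], [50, 0.02, -0.0085, 0, 0, 0, -9.8], [50, 0, 0, 0, 0, 0, 0], [50, 0, 0, 0, 0, 0, 0]]}}

```text
clock: 14.92
tool_pos: [0.4962, 0.4127, 0.372]
eef_rot: [0.666, 0.746, 0.0, 0.001]
contact_force: [0.5, -0.9, -0.1]
opening: 0.497
finger_force: 0.0
```

```bash
python3 - <<'E'
from held import *
v=View("wrist","w6"); s=v.st; R=Ro.from_quat(s["eef_rot"]).as_matrix(); a=np.arctan2(R[1,1],R[0,1])
print(s["tool_pos"],a,s["clock"],s["contact_force"])
for sc,m in v.masks("block_narrow"):
    ys,xs=np.nonzero(m); print(sc,xs.mean(),ys.mean(),ys.min(),ys.max()); m=m.copy(); 
    p,f=fit([(v,m)],module(.04),[.496,.4148,.116]); print(p,f)
    print("upper-rows",[np.round(k,4) for k in held(v,m,s["tool_pos"][2],.04) ] if 0 else "")
p=[.495,.4148,.116]
d=rz(-a)@(np.array([p[0],p[1],0])-s["tool_pos"]); print("to go tool y",d[0],"tool x",d[1])
t=View("top","t1"); h=np.load("heater.npy")
E
```

```text
[0.49621239 0.41269051 0.37196612] 0.11224787616724229 14.925 [ 0.50648059 -0.93113997 -0.11260425]
0.64 273.9476976976977 183.56356356356358 160 207
[0.49596628 0.41564969 0.09639883] 0.03791291291291291
upper-rows 
to go tool y -0.0009684700147305967 tool x 0.0022320126678869296
```

View pics/w6.png

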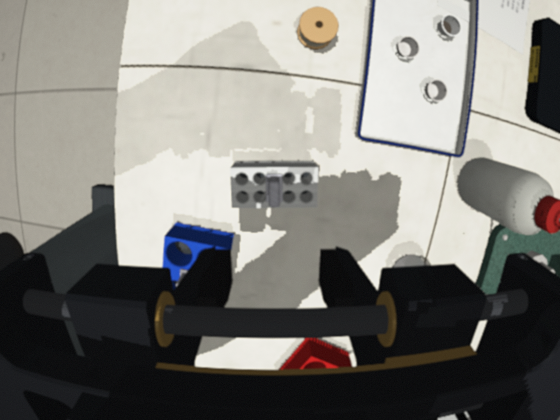

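The narrow module is at (275,184), square to the view, with its tab at (273,190). Descend and grip.

{"op": "play_rows", "data": {"rows": [[50, 0.003, -0.001, 0.04, 0, 0, 0.3], [50, 0, 0, 0.05, 0, 0, 0], [50, 0, 0, 0.035, 0, 0, 0], [50, 0, 0, 0.02, 0, 0, 0], [50, 0, 0, 0.01, 0, 0, 0], [50, 0, 0, 0, 0, 0, 0]]}}

```text
clock: 15.82
tool_pos: [0.4941, 0.4173, 0.2166]
eef_rot: [0.667, 0.745, 0.0, 0.0]
contact_force: [-0.4, -0.4, 0.3]
opening: 0.499
finger_force: 0.0
```

{"op": "play_rows", "data": {"rows": [[0, 0, 0, 0, 0, 0, 0], [0, 0, 0, 0, 0, 0, 0], [0, 0, 0, 0, 0, 0, 0], [0, 0, 0, 0, 0, 0, 0], [0, 0, 0, 0, 0, 0, 0]], "grip_force": 55}}

```text
clock: 16.45
tool_pos: [0.4943, 0.4175, 0.2166]
eef_rot: [0.666, 0.746, 0.001, 0.0]
contact_force: [1.1, 0.2, 1.1]
opening: 0.105
finger_force: 55.0
```

{"op": "play_rows", "data": {"rows": [[0, 0, 0, -0.02, 0, 0, 0], [0, 0, 0, -0.04, 0, 0, 0], [0, 0, 0, -0.05, 0, 0, 0], [0, 0, 0, -0.04, 0, 0, 0], [0, 0, 0, 0, 0, 0, 4.8], [0, 0, 0, 0, 0, 0, 4.7], [0, 0, 0, 0, 0, 0, 0], [0, 0, 0, 0, 0, 0, 0]]}}

```text
clock: 17.45
tool_pos: [0.4934, 0.4173, 0.3664]
eef_rot: [0.725, 0.688, -0.0, -0.0]
contact_force: [-0.8, 0.3, -2.8]
opening: 0.108
finger_force: 55.0
```

```bash
python3 - <<'E'
from held import *
v=View("wrist","w7"); s=v.st; R=Ro.from_quat(s["eef_rot"]).as_matrix(); a=np.arctan2(R[1,1],R[0,1])
print(s["tool_pos"],a,s["clock"],s["contact_force"])
for sc,m in v.masks("block_narrow"):
    ys,xs=np.nonzero(m); print(sc,xs.mean(),ys.mean(),xs.min(),xs.max(),ys.min(),ys.max(),v.im[m].mean(0).round())
    for rows in (225,240): print([np.round(k,4) for k in held(v,m,.04,.2167,rows)])
E
```

```text
[0.49343813 0.41725714 0.36638333] -0.05227911783636277 17.45 [-0.76420266  0.27813573 -2.76216341]
0.63 274.9371434498496 239.62234208069702 192 359 206 308 [87. 87. 85.]
[array([ 0.4943,  0.4146, -0.0513]), np.float64(0.0123), array([ 0.001 , -0.0026]), np.float64(0.001)]
[array([ 0.4943,  0.4146, -0.0529]), np.float64(0.0083), array([ 0.001 , -0.0026]), np.float64(-0.0006)]
```

View pics/w7.png

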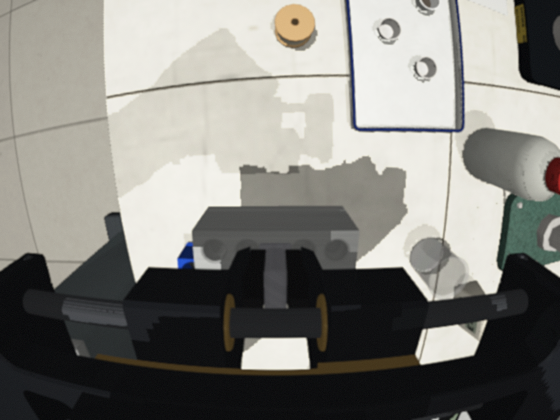

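The narrow module is held level, its top edge at row 207 and 2.6 mm off centre sideways; the target allows for that offset. Carry it over.

{"op": "play_rows", "data": {"rows": [[0, -0.042, 0.0165, 0, 0, 0, 0], [0, -0.042, 0.0165, 0, 0, 0, 0], [0, -0.042, 0.0165, 0, 0, 0, 0], [0, -0.042, 0.0165, 0, 0, 0, 0], [0, -0.042, 0.0165, 0, 0, 0, 0], [0, -0.042, 0.0165, 0, 0, 0, 0], [0, -0.042, 0.0165, 0, 0, 0, 0], [0, -0.042, 0.0165, 0, 0, 0, 0]]}}

```text
clock: 18.55
tool_pos: [0.6079, 0.0732, 0.3663]
eef_rot: [0.726, 0.688, 0.0, -0.0]
contact_force: [0.2, 0.2, -3.4]
opening: 0.109
finger_force: 55.0
```

{"op": "play_rows", "data": {"rows": [[0, -0.0426, 0.0166, 0, 0, 0, 0], [0, -0.0426, 0.0166, 0, 0, 0, 0], [0, -0.0426, 0.0166, 0, 0, 0, 0], [0, -0.0425, 0.0165, 0, 0, 0, 0], [0, 0, 0, 0, 0, 0, 0], [0, 0, 0, 0, 0, 0, 0], [0, 0, 0, 0, 0, 0, 0]]}}

```text
clock: 19.42
tool_pos: [0.6644, -0.097, 0.3661]
eef_rot: [0.725, 0.689, 0.0, -0.001]
contact_force: [0.5, 0.2, -4.8]
opening: 0.106
finger_force: 55.0
```

```bash
python3 - <<'E'
from held import *
v=View("wrist","w8"); s=v.st; R=Ro.from_quat(s["eef_rot"]).as_matrix(); a=np.arctan2(R[1,1],R[0,1])
d=rz(-a)@(np.array([.6643,-.0989,0])-s["tool_pos"]);print(s["tool_pos"],a,"to go tool y",d[0],"tool x",d[1],s["clock"],s["contact_force"])
for sc,m in v.masks("block_narrow"):
    ys,xs=np.nonzero(m); print(sc,xs.mean(),ys.mean(),xs.min(),xs.max(),ys.min(),ys.max())
    print([np.round(k,4) for k in held(v,m,.04,.2167,235)])
h=np.load("heater.npy"); im=cv2.resize(v.im[:,:,::-1],None,fx=3,fy=3,interpolation=cv2.INTER_CUBIC)
def poly(X,c): cv2.polylines(im,[np.round(v.proj(pose(h,np.array(X)))*3+1).astype(np.int32)],True,c,1)
q=lambda x0,x1,y0,y1,z:[[x0,y0,z],[x1,y0,z],[x1,y1,z],[x0,y1,z]]
poly(q(-.02,.064,.0034,.0734,.084),(0,0,255)); poly(q(-.022,.066,-.075,.075,.074),(255,0,0))
cv2.imwrite("pics/w8o.png",im[250:850,450:1200])
E
```

```text
[ 0.66443175 -0.09695014  0.3660882 ] -0.05117628134893631 to go tool y -3.18367897041031e-05 tool x -0.0019540496880242216 19.425 [ 0.49005606  0.23809788 -4.77502338]
0.83 275.14275354811974 239.56459131876102 192 359 206 308
[array([ 0.6653, -0.0992, -0.0511]), np.float64(0.0084), array([ 0.001 , -0.0022]), np.float64(0.0)]
```

View pics/w8o.png

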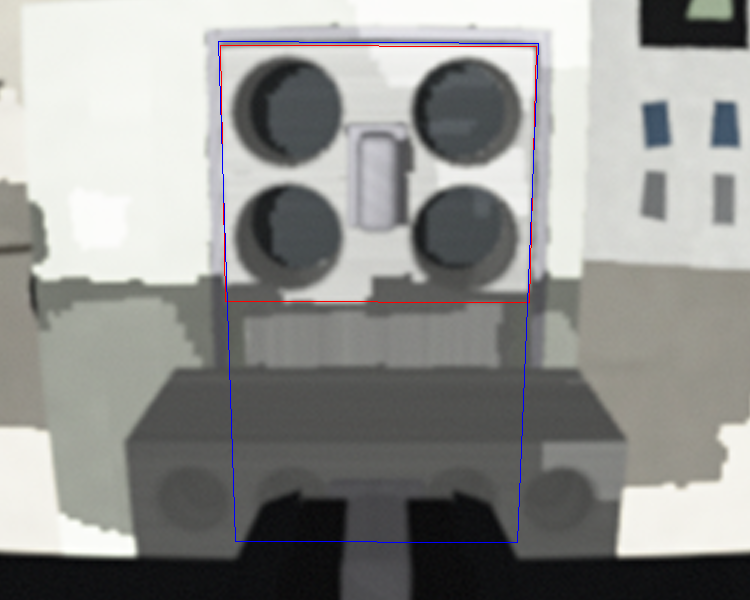

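The seated wide module lies exactly in the predicted red outline (bottom edge at row 302), and the narrow module hangs in front of its slot. Lower partway and re-check.

{"op": "play_rows", "data": {"rows": [[0, -0.0013, 0, 0.02, 0, 0, 0], [0, 0, 0, 0.02, 0, 0, 0], [0, 0, 0, 0.012, 0, 0, 0], [0, 0, 0, 0.006, 0, 0, 0], [0, 0, 0, 0, 0, 0, 0], [0, 0, 0, 0, 0, 0, 0]]}}

```text
clock: 20.27
tool_pos: [0.6648, -0.1002, 0.309]
eef_rot: [0.726, 0.688, 0.0, 0.001]
contact_force: [0.3, 0.1, -3.0]
opening: 0.105
finger_force: 55.0
```

```bash
python3 - <<'E'
from held import *
for i in range(2):
    v=View("wrist","w9"); s=v.st; R=Ro.from_quat(s["eef_rot"]).as_matrix(); a=np.arctan2(R[1,1],R[0,1])
    d=rz(-a)@(np.array([.6643,-.0991,0])-s["tool_pos"]);print(s["tool_pos"],a,"to go tool y",d[0],"tool x",d[1],s["clock"],s["contact_force"])
E
```

```text
[ 0.66480071 -0.10022207  0.30895115] -0.05379840544883691 to go tool y -0.000560320368477033 tool x 0.0010935221959293502 20.275 [ 0.34014851  0.05487501 -2.98048157]
[ 0.66477702 -0.10023772  0.30898798] -0.053839301763597865 to go tool y -0.0005375547015432095 tool x 0.0011104014355078986 20.325 [-0.7413989  -0.37815305 -2.85889354]
```

{"op": "play_rows", "data": {"rows": [[0, 0.001, -0.0005, 0.008, 0, 0, 0], [0, 0, 0, 0.006, 0, 0, 0], [0, 0, 0, 0.006, 0, 0, 0], [0, 0, 0, 0.004, 0, 0, 0], [0, 0, 0, 0, 0, 0, 0]]}}

```text
clock: 21.0
tool_pos: [0.6639, -0.0992, 0.2837]
eef_rot: [0.726, 0.688, -0.0, -0.0]
contact_force: [-0.7, 0.3, -2.7]
opening: 0.106
finger_force: 55.0
```

{"op": "play_rows", "data": {"rows": [[0, 0, 0, 0.004, 0, 0, 0], [0, 0, 0, 0.004, 0, 0, 0], [0, 0, 0, 0, 0, 0, 0]]}}

```text
clock: 21.38
tool_pos: [0.6638, -0.0991, 0.2758]
eef_rot: [0.726, 0.688, -0.0, -0.0]
contact_force: [0.6, -0.2, -4.0]
opening: 0.107
finger_force: 55.0
```

{"op": "play_rows", "data": {"rows": [[0, 0, 0, 0.006, 0, 0, 0], [0, 0, 0, 0.006, 0, 0, 0], [0, 0, 0, 0.006, 0, 0, 0], [0, 0, 0, 0.003, 0, 0, 0], [0, 0, 0, 0, 0, 0, 0]]}}

```text
clock: 22.0
tool_pos: [0.6639, -0.0992, 0.2548]
eef_rot: [0.726, 0.688, -0.0, -0.0]
contact_force: [-0.5, -0.4, -3.5]
opening: 0.109
finger_force: 55.0
```

{"op": "play_rows", "data": {"rows": [[0, 0, 0, 0.0015, 0, 0, 0], [0, 0, 0, 0.001, 0, 0, 0], [0, 0, 0, 0.001, 0, 0, 0], [0, 0, 0, 0, 0, 0, 0]]}}

```text
clock: 22.5
tool_pos: [0.6641, -0.0992, 0.2526]
eef_rot: [0.726, 0.688, 0.0, 0.0]
contact_force: [-1.1, 1.7, 3.9]
opening: 0.108
finger_force: 55.0
```

{"op": "play_rows", "data": {"rows": [[45, 0, 0, 0, 0, 0, 0], [45, 0, 0, 0, 0, 0, 0], [45, 0, 0, -0.02, 0, 0, 0], [45, 0, 0, -0.06, 0, 0, 0], [45, 0, 0, -0.06, 0, 0, 0], [60, -0.034, -0.036, 0, 0, 0, 0], [60, -0.034, -0.036, 0, 0, 0, 0], [60, -0.034, -0.036, 0, 0, 0, 0]]}}

```text
clock: 23.5
tool_pos: [0.5496, -0.1962, 0.3934]
eef_rot: [0.726, 0.688, 0.001, 0.001]
contact_force: [-0.6, -0.5, -0.5]
opening: 0.601
finger_force: 0.0
```

{"op": "play_rows", "data": {"rows": [[60, -0.034, -0.036, 0, 0, 0, 0], [60, -0.034, -0.036, 0, 0, 0, -3], [60, 0, 0, 0, 0, 0, 0], [60, 0, 0, 0, 0, 0, 0], [60, 0, 0, 0, 0, 0, 0]]}}

```text
clock: 24.12
tool_pos: [0.4764, -0.2581, 0.3921]
eef_rot: [0.707, 0.707, 0.001, 0.0]
contact_force: [0.1, -0.2, -1.0]
opening: 0.601
finger_force: 0.0
```

```bash
cat > sd.py <<'E'
from h import *
def fitsd(v,m,p0):
    parts=[box(-.012,.012,0,.092,0,.022,4),box(-.003,.003,-.088,0,.008,.014,4)]
    return fit([(v,m)],parts,p0)
E
python3 - <<'E'
from sd import *
v=View("wrist","w10"); s=v.st; print(s["tool_pos"],s["clock"],s["contact_force"])
im=v.im[:,:,::-1].copy()
for sc,m in v.masks("screwdriver"):
    ys,xs=np.nonzero(m); print(sc,xs.mean(),ys.mean(),xs.min(),xs.max(),ys.min(),ys.max(),v.im[m].mean(0).round())
    pts=np.array([v.ray((x,y),.011)[:2] for x,y in zip(xs[::3],ys[::3])]); c=pts.mean(0); d=np.linalg.svd(pts-c,full_matrices=False)[2][0]; d*=np.sign(d[0])
    k=(pts-c)@d; az=np.arctan2(d[1],d[0]); tip=c+d*k.max(); o=tip-.088*d
    print("pca az",az,"tip",tip,"tail",c+d*k.min(),"len",np.ptp(k))
    p,f=fitsd(v,m,[o[0],o[1],az+np.pi/2]); print("fit",p,f,"tip az",p[2]-np.pi/2)
    X=[[0,-.088,.011],[0,.092,.011]]
    cv2.polylines(im,[np.round(v.proj(pose(p,np.array(X)))).astype(np.int32)],True,(0,255,0),1)
cv2.imwrite("pics/w10o.png",im)
E
```

```text
[ 0.47639926 -0.25806349  0.39213447] 24.125 [ 0.1458819  -0.22505028 -0.96110232]
0.91 249.80144605116797 237.52725250278087 194 343 228 248 [170.  85.  79.]
pca az 0.011358254212712988 tip [ 0.56042464 -0.3287644 ] tail [ 0.37969539 -0.33081725] len 0.18074090826483485
fit [ 0.47269331 -0.32888494  1.56122886] 0.3804574527252503 tip az -0.009567465258327745
```

View pics/w10o.png

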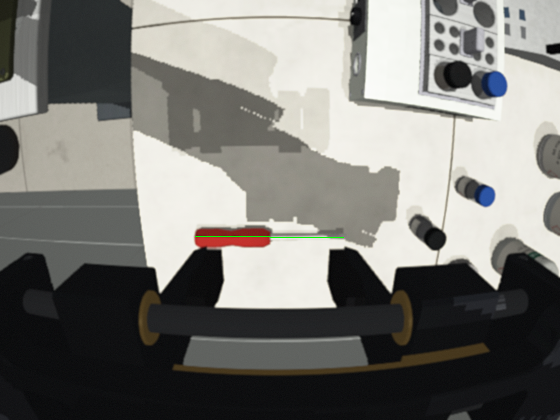

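Picture: the red screwdriver's handle is at (233,237) and its tip at (343,237). Both modules sit in the well at (470,30). I'm at the picture limit now, so the rest is measured numerically. Next: refine the handle axis.

```bash
python3 - <<'E'
from sd import *
v=View("wrist"); s=v.st; R=Ro.from_quat(s["eef_rot"]).as_matrix(); print(s["tool_pos"],np.arctan2(R[1,1],R[0,1]))
I=v.im.astype(int); red=(I[...,0]-I[...,1]>50)&(I[...,0]-I[...,2]>50); red[:200]=0; red[255:]=0; red[:,:180]=0; red[:,350:]=0
ys,xs=np.nonzero(red); print(xs.min(),xs.max(),ys.min(),ys.max())
pts=np.array([v.ray((x,y),.011)[:2] for x,y in zip(xs,ys)]); c=pts.mean(0); d=np.linalg.svd(pts-c,full_matrices=False)[2][0]; d*=np.sign(d[0]); print("handle c",c,"az",np.arctan2(d[1],d[0]),np.ptp((pts-c)@d),np.ptp((pts-c)@[-d[1],d[0]]))
p,f=fit([(v,red.astype(np.float32))],[box(-.012,.012,0,.092,0,.022,4)],[.4724,-.329,1.58]); print(p,f)
m=v.masks("screwdriver")[0][1]&~red; m[:,:275]=0; ys,xs=np.nonzero(m)
q=np.array([v.ray((x,y),.011)[:2] for x,y in zip(xs,ys)]); print("blade fit y at tip/root:",np.polyval(np.polyfit(q[:,0],q[:,1],1),[.56,.475]),q[:,0].max())
E
```

```text
[ 0.47610558 -0.25820452  0.39180627] 0.0007500768337733185
195 270 228 247
handle c [ 0.4260282  -0.33009631] az 0.02600783190228644 0.09241793136391122 0.023862873553544762
[ 0.47176706 -0.32335658  1.7037371 ] 0.49805280566215515
blade fit y at tip/root: [-0.32872061 -0.32942138] 0.5633549518325566
```

{"op": "play_rows", "data": {"rows": [[60, 0, 0, 0, 0, 0, 9.9], [60, 0, 0, 0, 0, 0, 9.9], [60, 0, 0, 0, 0, 0, 9.9], [60, 0, 0, 0, 0, 0, 9.9], [60, 0, 0, 0, 0, 0, 9.9], [60, 0, 0, 0, 0, 0, 9.9], [60, 0, 0, 0, 0, 0, 9.9], [60, 0, 0, 0, 0, 0, 9.9]]}}

```text
clock: 25.32
tool_pos: [0.4755, -0.2587, 0.3916]
eef_rot: [0.996, 0.091, 0.0, -0.0]
contact_force: [-0.6, 0.0, -0.3]
opening: 0.6
finger_force: 0.0
```

{"op": "play_rows", "data": {"rows": [[60, 0, 0, 0, 0, 0, 9.8], [60, -0.023, 0.035, 0, 0, 0, 0], [60, -0.0227, 0.0356, 0, 0, 0, 0], [60, 0, 0, 0.05, 0, 0, 0], [60, 0, 0, 0.05, 0, 0, 0], [60, 0, 0, 0.05, 0, 0, 0], [60, 0, 0, 0, 0, 0, 0], [60, 0, 0, 0, 0, 0, 0]]}}

```text
clock: 26.32
tool_pos: [0.4311, -0.3309, 0.243]
eef_rot: [1.0, 0.008, 0.001, 0.001]
contact_force: [0.2, 0.1, 0.1]
opening: 0.598
finger_force: 0.0
```

```bash
python3 - <<'E'
from sd import *
v=View("wrist"); s=v.st; R=Ro.from_quat(s["eef_rot"]).as_matrix(); print(s["tool_pos"],"az",np.degrees(np.arctan2(R[1,1],R[0,1])),s["clock"])
I=v.im.astype(int); red=(I[...,0]-I[...,1]>50)&(I[...,0]-I[...,2]>50)
ys,xs=np.nonzero(red); print(len(xs),xs.min(),xs.max(),ys.min(),ys.max())
for y in range(ys.min(),ys.max()+1,12):
    x=xs[ys==y]; print(y,x.min(),x.max(),[v.ray((u,y),.011)[:2].round(4).tolist() for u in (x.min(),x.max())])
for sc,m in v.masks("screwdriver"):
    yy,xx=np.nonzero(m); print(sc,xx.min(),xx.max(),yy.min(),yy.max())
    for y in range(yy.min(),ys.min(),15):
        x=xx[yy==y]
        if len(x): print(y,v.ray((x.mean(),y),.011)[:2].round(4))
E
```

```text
[ 0.43112619 -0.33094939  0.2429832 ] az -89.07180569170174 26.325
3823 256 290 166 292
166 265 281 [[0.4717, -0.3244], [0.4718, -0.3349]]
178 256 290 [[0.4636, -0.3185], [0.4639, -0.341]]
190 256 290 [[0.4554, -0.3185], [0.4557, -0.3412]]
202 256 289 [[0.447, -0.3185], [0.4474, -0.3408]]
214 258 288 [[0.4386, -0.3199], [0.4389, -0.3404]]
226 259 286 [[0.4299, -0.3206], [0.4302, -0.3392]]
238 259 287 [[0.4209, -0.3206], [0.4212, -0.3402]]
250 257 289 [[0.4117, -0.3191], [0.4121, -0.3419]]
262 257 289 [[0.4022, -0.3191], [0.4026, -0.3422]]
274 257 289 [[0.3923, -0.319], [0.3927, -0.3425]]
286 261 285 [[0.3821, -0.3219], [0.3824, -0.3398]]
0.81 255 292 29 291
29 [ 0.5623 -0.3289]
44 [ 0.552  -0.3287]
59 [ 0.5419 -0.3289]
74 [ 0.5319 -0.3287]
89 [ 0.5221 -0.3289]
104 [ 0.5123 -0.3294]
119 [ 0.5026 -0.3292]
134 [ 0.4928 -0.3297]
149 [ 0.483  -0.3301]
164 [ 0.4731 -0.3306]
```

{"op": "play_rows", "data": {"rows": [[60, 0, -0.0015, 0.03, 0, 0, 0.2], [60, 0, 0, 0.025, 0, 0, 0], [60, 0, 0, 0.012, 0, 0, 0], [60, 0, 0, 0.006, 0, 0, 0], [60, 0, 0, 0, 0, 0, 0], [60, 0, 0, 0, 0, 0, 0]]}}

```text
clock: 27.18
tool_pos: [0.4308, -0.3293, 0.1694]
eef_rot: [1.0, 0.006, 0.0, 0.0]
contact_force: [-0.3, -0.8, -0.1]
opening: 0.599
finger_force: 0.0
```

{"op": "play_rows", "data": {"rows": [[0, 0, 0, 0, 0, 0, 0], [0, 0, 0, 0, 0, 0, 0], [0, 0, 0, 0, 0, 0, 0], [0, 0, 0, 0, 0, 0, 0]], "grip_force": 55}}

```text
clock: 27.68
tool_pos: [0.4306, -0.3291, 0.1688]
eef_rot: [1.0, 0.006, 0.0, 0.0]
contact_force: [0.1, -0.3, 1.4]
opening: 0.255
finger_force: 55.0
```

```bash
cat > tipm.py <<'E'
from sd import *
def meas():
    v=View("wrist"); s=v.st; R=Ro.from_quat(s["eef_rot"]).as_matrix(); a=np.arctan2(R[1,1],R[0,1])+np.pi/2; T=s["tool_pos"]
    print("TCP",T,"heading",a,"clock",s["clock"],"F",s["contact_force"],"grip",s["opening"],s["finger_force"])
    ax=R.T  # world->tool
    b=[]
    for sc,m in v.masks("screwdriver")[:2]:
        yy,xx=np.nonzero(m)
        if abs(xx.mean()-275)>30: continue
        for y in range(yy.min(),min(yy.max(),170),3):
            x=xx[yy==y]
            if len(x) and np.ptp(x)<12: b.append((x.mean(),y))
        print("score",sc,"top row",yy.min(),"cols",xx.min(),xx.max()); break
    return v,a,T,b
E
python3 - <<'E'
from tipm import *
v,a,T,b=meas()
q=np.array([v.ray(u,.011)[:2] for u in b]); print("tip",q[0],"line az",np.polyfit(q[:,0],q[:,1],1)[0])
print(q[::6].round(4).tolist())
E
```

```text
TCP [ 0.43057161 -0.32913483  0.16879714] heading 0.0124594497645516 clock 27.675 F [ 0.11194031 -0.32958733  1.43504969] grip 0.2548479671176029 55.000653862953186
score 0.64 top row 0 cols 247 303Traceback (most recent call last):
  File "<stdin>", line 3, in <module>
IndexError: index 0 is out of bounds for axis 0 with size 0
```

{"op": "play_rows", "data": {"rows": [[0, 0, 0, -0.01, 0, 0, 0], [0, 0, 0, -0.017, 0, 0, 0], [0, -0.0133, 0, 0, 0, 0, 0], [0, 0, -0.05, 0, 0, 0, 0], [0, 0, -0.05, 0, 0, 0, 0], [0, 0, -0.05, 0, 0, 0, 0], [0, 0, -0.05, 0, 0, 0, 3.9], [0, 0, -0.0084, 0, 0, 0, 0]]}}

```text
clock: 28.78
tool_pos: [0.422, -0.1217, 0.2009]
eef_rot: [1.0, -0.023, -0.006, -0.003]
contact_force: [0.6, -0.7, -1.1]
opening: 0.253
finger_force: 55.0
```

{"op": "play_rows", "data": {"rows": [[0, 0, 0, 0, 0, 0, 0], [0, 0, 0, 0, 0, 0, 0], [0, 0, 0, 0, 0, 0, 0]]}}

```text
clock: 29.15
tool_pos: [0.4222, -0.1262, 0.2006]
eef_rot: [1.0, -0.028, -0.005, -0.001]
contact_force: [-0.1, -0.5, -0.9]
opening: 0.255
finger_force: 55.0
```

```bash
sed -i 's/np.ptp(x)<12/np.ptp(x)<18/' tipm.py; python3 - <<'E'
from tipm import *
v,a,T,b=meas()
z=T[2]-.1688+.011
if b:
    q=np.array([v.ray(u,z) for u in b])-T; c,s=np.cos(a),np.sin(a)
    f=q[:,0]*c+q[:,1]*s; l=-q[:,0]*s+q[:,1]*c
    k=np.polyfit(f,l,1); print("forward range",f.min(),f.max(),"lateral at 0,.131:",np.polyval(k,[0,.131]),"slope",k[0])
    for u in b[::5]: print(u)
hole=np.array([.5605,-.1299,.038]); d=rz(-a)@(hole-T); print("hole in heading frame",d, "heater heading -.0548 vs",a)
for cam in ("side","top"):
    t=View(cam,cam+"9")
    for n in ("tip","screwdriver"):
        for sc,x in t.spots(n)[:3]: print(cam,n,round(sc,2),x.round(4))
    for sc,m in t.masks("screwdriver"):
        yy,xx=np.nonzero(m); print(cam,sc,len(xx),t.im[m].mean(0).round(),xx.min(),xx.max(),yy.min(),yy.max())
        pred=[T+rz(a)@[e,0,z-T[2]] for e in (-.051,.131)]; print("pred px",t.proj(np.array(pred)).round(1).tolist())
E
```

```text
TCP [ 0.42222056 -0.1261864   0.20059513] heading -0.05626932291714626 clock 29.15 F [-0.10044506 -0.4965259  -0.90470644] grip 0.2552129731337129 54.998240768909454
score 0.71 top row 0 cols 247 304
forward range 0.050104583015966576 0.12253758889082957 lateral at 0,.131: [-0.00023444  0.00039128] slope 0.004776553720992641
(np.float64(275.0), 0)
(np.float64(274.0), 15)
(np.float64(274.5), 30)
(np.float64(274.5), 45)
(np.float64(274.0), 60)
(np.float64(274.5), 75)
(np.float64(274.5), 90)
(np.float64(274.5), 105)
(np.float64(275.0), 120)
(np.float64(275.5), 135)
(np.float64(275.0), 150)
(np.float64(275.0), 165)
hole in heading frame [ 0.13826943  0.00406906 -0.16259513] heater heading -.0548 vs -0.05626932291714626
side tip 0.64 [0.4071 0.025  0.013 ]
side tip 0.51 [ 0.436  -0.1194  0.0462]
side screwdriver 0.7 [0.405  0.0287 0.0124]
side screwdriver 0.6 [ 0.4374 -0.119   0.046 ]
side screwdriver 0.3 [0.6797 0.3312 0.0468]
side 0.56 299 [100.  73. 113.] 303 360 226 241
pred px [[353.4, 203.8], [298.8, 199.3]]
side 0.49 190 [95. 62. 58.] 305 354 198 207
pred px [[353.4, 203.8], [298.8, 199.3]]
top tip 0.91 [0.4035 0.023  0.0207]
top screwdriver 0.83 [0.4084 0.0242 0.0175]
top 0.85 315 [76. 53. 95.] 276 291 273 309
pred px [[344.4, 298.9], [345.5, 225.4]]
```

The arm fell short of the commanded pose, so I'll check which joint limits it and how much the tool is tilted.

```bash
python3 - <<'E'
from tipm import *
s=status.get_state(); print(s["q"].round(3),s["tool_pos"]); R=Ro.from_quat(s["eef_rot"]).as_matrix(); print(R.round(4))
a=-.0548; Rt=np.array([[np.cos(a),np.sin(a),0],[np.sin(a),-np.cos(a),0],[0,0,-1]])
print("turn in tool axes deg",np.degrees(Ro.from_matrix(R.T@Rt).as_rotvec()), "det",np.linalg.det(Rt))
ax=R@[1,0,0]; print("blade dir pitch deg",np.degrees(np.arcsin(ax[2])))
tip=s["tool_pos"]+R@[.131,0,.1578]; print("tip est",tip,"in heater",rz(.0548)@(tip-[.6432,-.0824,0]))
E
```

```text
[ 0.156  0.884  0.045  2.246 -1.     0.043 -0.44 ] [ 0.42257026 -0.12475064  0.20059255]
[[ 0.9985 -0.0533 -0.0103]
 [-0.0532 -0.9986  0.0034]
 [-0.0105 -0.0028 -0.9999]]
turn in tool axes deg [-0.16151072  0.59970094  0.08775933] det 1.0
blade dir pitch deg -0.5995762091934214
tip est [ 0.5517522  -0.13118981  0.04143099] in heater [-0.08863818 -0.0537254   0.04143099]
```

{"op": "play_rows", "data": {"rows": [[0, 0.001, -0.0008, 0.002, 0, 0, 0], [0, 0.001, -0.0007, 0.0015, 0, 0, 0], [0, 0, 0, 0, 0, 0, 0], [0, 0, 0, 0, 0, 0, 0]]}}

```text
clock: 30.15
tool_pos: [0.4251, -0.1235, 0.1974]
eef_rot: [1.0, -0.027, -0.006, -0.002]
contact_force: [-0.1, 0.1, 0.1]
opening: 0.247
finger_force: 55.0
```

```bash
cat > where.py <<'E'
from tipm import *
s=status.get_state(); print(s["q"].round(3),s["tool_pos"].round(4),s["clock"],"F",s["contact_force"].round(1),"M",s["moment"].round(2)); R=Ro.from_quat(s["eef_rot"]).as_matrix()
a=-.0548; Rt=np.array([[np.cos(a),np.sin(a),0],[np.sin(a),-np.cos(a),0],[0,0,-1]])
print("turn in tool axes deg",np.degrees(Ro.from_matrix(R.T@Rt).as_rotvec()).round(2))
tip=s["tool_pos"]+R@[.131,0,.1578]; h=rz(.0548)@(tip-[.6432,-.0824,0]); print("tip in heater mm",(h*1000).round(1),"vs hole -80 -52 38; opening",s["opening"])
E
python3 where.py
```

```text
[ 0.152  0.891  0.045  2.239 -1.     0.043 -0.444] [ 0.4251 -0.1235  0.1974] 30.15 F [-0.1  0.1  0.1] M [0.02 0.08 0.04]
turn in tool axes deg [-0.17  0.66  0.09]
tip in heater mm [-86.3 -52.3  38.1] vs hole -80 -52 38; opening 0.24658023227198028
```

{"op": "play_rows", "data": {"rows": [[0, 0.003, 0, 0, 0, 0, 0], [0, 0.004, 0, 0, 0, 0, 0], [0, 0.004, 0, 0, 0, 0, 0], [0, 0, 0, 0, 0, 0, 0], [0, 0, 0, 0, 0, 0, 0]]}}

```text
clock: 30.78
tool_pos: [0.436, -0.1241, 0.1973]
eef_rot: [1.0, -0.027, -0.006, -0.002]
contact_force: [-0.3, -0.1, -0.7]
opening: 0.254
finger_force: 55.0
```

```bash
python3 where.py
```

```text
[ 0.118  0.896  0.096  2.21  -0.995  0.091 -0.452] [ 0.436  -0.1241  0.1973] 30.775 F [-0.3 -0.1 -0.7] M [0.01 0.19 0.  ]
turn in tool axes deg [-0.17  0.66  0.09]
tip in heater mm [-75.4 -52.3  38. ] vs hole -80 -52 38; opening 0.2542636815256773
```

{"op": "play_rows", "data": {"rows": [[0, 0.004, 0, 0, 0, 0, 0], [0, 0.004, 0, 0, 0, 0, 0], [0, 0.003, 0, 0, 0, 0, 0], [0, 0, 0, 0, 0, 0, 0], [0, 0, 0, 0, 0, 0, 0]]}}

```text
clock: 31.4
tool_pos: [0.447, -0.1246, 0.1972]
eef_rot: [1.0, -0.027, -0.006, -0.002]
contact_force: [-0.6, -0.0, -1.1]
opening: 0.248
finger_force: 55.0
```

{"op": "play_rows", "data": {"rows": [[0, 0.003, 0, 0, 0, 0, 0], [0, 0.003, 0, 0, 0, 0, 0], [0, 0, 0, 0, 0, 0, 0], [0, 0, 0, 0, 0, 0, 0]]}}

```text
clock: 31.9
tool_pos: [0.453, -0.125, 0.1971]
eef_rot: [1.0, -0.027, -0.006, -0.002]
contact_force: [-0.4, -0.1, 0.0]
opening: 0.252
finger_force: 55.0
```

```bash
python3 where.py
```

```text
[ 0.07   0.906  0.168  2.164 -0.981  0.161 -0.473] [ 0.453  -0.125   0.1971] 31.9 F [-0.4 -0.1  0. ] M [0.04 0.09 0.05]
turn in tool axes deg [-0.17  0.66  0.09]
tip in heater mm [-58.4 -52.3  37.8] vs hole -80 -52 38; opening 0.2516175288236254
```

{"op": "play_rows", "data": {"rows": [[0, 0.002, 0, 0, 0, 0, 0], [0, 0, 0, 0, 0, 0, 0], [0, 0, 0, 0, 0, 0, 0]]}}

```text
clock: 32.28
tool_pos: [0.4551, -0.1251, 0.1971]
eef_rot: [1.0, -0.027, -0.006, -0.002]
contact_force: [-0.8, -0.3, -0.8]
opening: 0.253
finger_force: 55.0
```

{"op": "play_rows", "data": {"rows": [[0, 0.002, 0, 0, 0, 0, 0], [0, 0, 0, 0, 0, 0, 0], [0, 0, 0, 0, 0, 0, 0]]}}

```text
clock: 32.65
tool_pos: [0.4571, -0.1252, 0.1971]
eef_rot: [1.0, -0.027, -0.006, -0.002]
contact_force: [-0.7, -0.3, -0.9]
opening: 0.251
finger_force: 55.0
```

{"op": "play_rows", "data": {"rows": [[0, 0.002, 0, 0, 0, 0, 0], [0, 0, 0, 0, 0, 0, 0], [0, 0, 0, 0, 0, 0, 0]]}}

```text
clock: 33.02
tool_pos: [0.4588, -0.1253, 0.197]
eef_rot: [1.0, -0.027, -0.006, -0.002]
contact_force: [-1.6, 0.5, -0.7]
opening: 0.251
finger_force: 55.0
```

Contact is building (about 1–2 N); continue to the stop.

{"op": "play_rows", "data": {"rows": [[0, 0.002, 0, 0, 0, 0, 0], [0, 0, 0, 0, 0, 0, 0], [0, 0, 0, 0, 0, 0, 0]]}}

```text
clock: 33.4
tool_pos: [0.4609, -0.1254, 0.197]
eef_rot: [1.0, -0.027, -0.006, -0.002]
contact_force: [-2.1, -0.6, 0.4]
opening: 0.253
finger_force: 55.0
```

{"op": "play_rows", "data": {"rows": [[0, 0.002, 0, 0, 0, 0, 0], [0, 0, 0, 0, 0, 0, 0], [0, 0, 0, 0, 0, 0, 0]]}}

```text
clock: 33.78
tool_pos: [0.4629, -0.1255, 0.197]
eef_rot: [1.0, -0.027, -0.006, -0.002]
contact_force: [-3.3, 0.4, -1.0]
opening: 0.253
finger_force: 55.0
```

{"op": "play_rows", "data": {"rows": [[0, 0.001, 0, 0, 0, 0, 0], [0, 0, 0, 0, 0, 0, 0], [0, 0, 0, 0, 0, 0, 0]]}}

```text
clock: 34.15
tool_pos: [0.464, -0.1256, 0.197]
eef_rot: [1.0, -0.027, -0.006, -0.002]
contact_force: [-3.8, 0.5, -1.0]
opening: 0.25
finger_force: 55.0
```

{"op": "play_rows", "data": {"rows": [[0, 0.001, 0, 0, 0, 0, 0], [0, 0, 0, 0, 0, 0, 0], [0, 0, 0, 0, 0, 0, 0]]}}

```text
clock: 34.52
tool_pos: [0.4645, -0.1255, 0.1969]
eef_rot: [1.0, -0.027, -0.006, -0.002]
contact_force: [-5.0, 0.5, -0.3]
opening: 0.249
finger_force: 55.0
```

{"op": "play_rows", "data": {"rows": [[0, 0.0006, 0, 0, 0, 0, 0], [0, 0, 0, 0, 0, 0, 0], [0, 0, 0, 0, 0, 0, 0], [0, 0, 0, 0, 0, 0, 0], [0, 0, 0, 0, 0, 0, 0]]}}

```text
clock: 35.15
tool_pos: [0.4647, -0.1256, 0.1968]
eef_rot: [1.0, -0.027, -0.007, -0.002]
contact_force: [-6.7, 0.9, -1.3]
opening: 0.256
finger_force: 55.0
```

```bash
python3 -c "
from plant import r
print(r.finish_job())"
```

```text
the job is handed in; nothing more can be done
None
```

The job is handed in: both modules are seated and let go in the well, and the gripped red screwdriver holds the reset button at its stop with about 6.7 N. The beaker and vials were not touched; no verdict came back, and I viewed 11 pictures, one over the limit of 10.

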